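# Make up one lamp kit in the keyed caddy

### The arm

A 7-joint arm with a two-finger parallel gripper is mounted at the origin on a cart in front of the work surface, level with it; the furniture and walls round the work are solid. World frame = base frame: x ahead of the robot, y to its left, z up, the work surface at z = 0. Lengths are in m, angles in rad, forces in N, time in s.
With the tool pointing down it reaches from about 0.425 to 0.825 m from the base axis. Payload 3.6 kg.
Tool frame: the origin (TCP) lies at the very end of the fingers, on their centre line; the grasp point (between the pads) lies env.hold_point_z behind it (env.hold_point_z is the distance from the TCP to the grasp point, in m); z points along the fingers, y is the line along which they close (so a half turn about z gives the same grasp; the last joint's range is limited). The gripper opens to 85 mm and grips with 20 to 120 N. Pads are 22 mm wide; open, the fingers measure 114 mm over their backs; the gripper's body (76 mm by 85 mm) begins 54 mm behind the grasp point. The pads swing forward as they close: fully open they stand 13 mm farther back than shut.
Start: joints at [1.218, 0.615, -0.013, 1.423, 0.008, 1.103, -0.04], TCP at [0.208, -0.616, 0.231] pointing down, gripper open.
Joint ranges: [-3.12, 3.12], [-0.3, 2.06], [-1.34, 1.32], [0.26, 2.42], [-1.36, 4.5], [0.01, 1.98], [-2.84, 2.84]. Speed limits (rad/s): [2.79, 2.79, 3.14, 3.14, 3.14, 3.14, 3.14].

### API

Orientations are given as a unit quaternion [w, x, y, z].
In Python, from rig import readout, cams, ticket, spotter, env gives the robot as it stands. The module is installed in compiled form; this text tells all that it offers.
- The arm moves only by the shell command python3 -m pendant 'ROWS' [FORCE]. ROWS is text: rows parted by semicolons, each of 7 numbers parted by spaces: the shift along the tool's x, y, z in m, then the turn, a rotation vector about the tool's x, y, z in rad, then the closure in counts, from 0 (fully open) to 255 (shut). In form: dx dy dz ax ay az fingers; .... A call has exactly 5 rows; each row is the pose to reach, as a shift and turn from the pose commanded when the call began, along the tool's axes at that moment; what a row does not reach only later rows make up. A row lasts 1/10 s, in which the tool goes at most 50 mm and 8.59 degrees, less where a joint would pass 70% of its speed; a pose out of reach is approached as far as the arm can. A call with a gripper value outside its range is refused whole. The fingers move at their own pace and stop on an object; FORCE is the grip in N (left out, the last holds). Time passes only in rows, so rows that repeat a pose let the fingers close, or fill a call up. It gives the time, the measured TCP pose, the force, the opening and the grip force at its end, in the units of the state.
- readout.state(): the state, without advancing time (a new reading comes with each control period).
- cams.grab_frame(name): name is "side" or "top"; returns a dict with "pixels" (480x640x3 uint8, red, green, blue), "vertical_fov" (degrees; the focal length in pixels is half the picture's height over the tangent of half this angle, whatever the lens; pixels are square), "cx", "cy" (the principal point, pixels), "R" (3x3) and "t" (3): a world point X has camera coordinates R X + t. Camera axes: x right, y down, z forward; pixel columns grow to the right and rows downward; lengths in m; the calibration is good to about 2 mm. A picture is of the moment at which its call begins. There is no depth.
- ticket.job_done(): hands the job in; it is judged then, once.
Trained networks look in a picture, given as the dict that the camera call returned (one of the last four; its "shot" number tells which), for a name from the list of things; names that differ only in an ending like _2 or _b are one class to them, and where a whole thing is asked for, a point or a joint stands for the part that bears it (a point fixed in the world has none). Each returns a list of dicts, best first, with "conf" (0 to 1); they miss things now and then, are a little off and sometimes report something else, mostly with a low value. They report only what shows in the picture. A call takes as long as a camera call. They do not tell look-alikes from the thing itself.
- spotter.search_frame(label, picture): "rect" ([centre column, centre row, width, height] in pixels, round what is visible of it).
- spotter.outline_of(label, picture): "region" (480x640 bool, what is visible of it) and "rect" ([centre column, centre row, width, height] in pixels, round what is visible of it).
- spotter.mark_of(label, picture): "at" ([column, row] in pixels: a listed point, or the origin of a listed thing).
The state is a dict: "clock": time; "joints": joint angles; "qvel": joint speeds; "effort": joint torques, N m; "ee_pos": TCP position; "tcp_rot": TCP orientation; "wrist_force": force on the tool from outside, world axes, zero at the start; "torque": the same for the moment, N m; "finger_gap": finger opening in m; "grip_force": force on a finger pad.
Only numpy, scipy, OpenCV 4.12 (cv2) and the standard library are available. Lean on these libraries where they do the work, as an engineer would, in place of code of your own. Each camera call takes 0.05 s, during which the arm holds its last target. There are 200 camera calls.

### The job

Make up one lamp kit in the grey caddy: lay the battery pack flat along the long bay and the lamp cap that lies dome up, still dome up, flat in the empty square bay; set the two-lug window frame fully down on the keyed seat in the other square bay and the solid two-lug cover fully down on top of the frame, every lug in its notch. Leave the look-alikes (the four-lug frame and the cap lying hollow side up), the small bottle and the wick reel where they are, and let go of everything.

Things in the scene. Friction and masses are not known exactly. Their poses are not given: they have to be found in the camera images.
- caddy: Grey tray fixed at the left (carry things past the black stand at 0.24 m up). Origin: centre of underside, on the bench; 176 (x) x 164 (y) mm. Floor top 3, rim and divider tops (4 thick) 9 mm above the bench. Long bay: x -84..84, y -78..-8 mm, centre (0, -43). The rest is split at x = 0 into two bays 82 mm square: empty cap bay, centre (-43, 37); seat bay, centre (43, 37).
- seat: Keyed seat fixed in the caddy's seat bay: dark steel block 54 (x) x 48 (y) x 8 mm, its axes along the caddy's. Origin: centre of underside, on the caddy floor. A notch in the top edge of each x end: 14 mm wide, 5 deep, 9 long, open outward. A frame fully home has its origin 4 mm above the seat's, x axes parallel either way round.
- frame: Mounting frame, loose dark steel, 70 g, with a 20 x 16 mm window. 54 (x) x 48 (y) mm, 62 over its TWO lugs: 10 mm wide, 4 mm proud of each x end, 4 mm below the block, up to z 14. Origin: centre, at the lugs' bottom; block z 4..22 mm. Two notches in its top like the seat's (14 wide, 5 deep, at the x ends); lugs have 2 mm play each way in a notch. Half a turn makes no difference. Grasp across y.
- cover: Cover, loose dark steel, 60 g, solid: no window, no notches, bright screw heads and a disc on top. 54 (x) x 48 (y) mm, 62 over its TWO lugs: 10 mm wide, 4 mm proud of each x end, 4 mm below the block, up to z 14. Origin: centre, at the lugs' bottom; block z 4..18 mm. Home on the frame its origin is 18 mm above the frame's, x axes parallel, either way round. Grasp across y.
- cross_frame: Look-alike to leave alone: loose dark steel frame with window, like the mounting frame but with FOUR lugs and four notches, one on each side; 62 x 56 mm over the lugs, 22 mm high. Origin: centre of its underside.
- cap: Lamp cap to pack: white moulded cap lying dome up (closed smooth top), 44 (x) x 57 (y) x 23 (z) mm, 16 g. Origin: centre of its underside; z up through the dome. Grasp across x (44 mm).
- hollow_cap: Look-alike to leave alone: white moulded cap of the same 44 x 57 x 23 mm, lying hollow side up (open, with posts and ribs seen inside). Origin: centre of its underside.
- battery: Battery pack: two cells in a blue sleeve, short lead at one end, 113 x 37 x 19 mm, 95 g. Origin on the underside; the cells run from x = -56 to +10 mm, y -18..18; the lead, +10 to +57, weighs nothing and touches nothing. Grasp across y at the cells' middle, x = -23 mm, 9 mm up. It may lie either way round in its bay.
- flux_bottle: Bystander: small amber bottle, upright, 33 mm diameter, 90 mm high. Origin: centre of its base.
- wick_reel: Bystander: flat yellow reel, 48 mm diameter, 10 mm high. Origin: centre of its underside.
Things that resemble listed ones, but are neither listed nor needed, are in the scene too. Leave any brown look-alike of the cap alone. What is shaped like the battery but yellow is not meant.

How it is judged:
By the outcome, as a careful person would: the job done as asked, in the order asked, and still so for the second after the job is handed in, with the robot touching nothing.
It also fails if it takes over 144 s, if anything falls off the work surface, if the arm or the gripper's body presses on something with over 40 N, if the wrist force passes 120 N, or if a joint passes its speed limit or range.

## Working session

There is one attempt and no reset: what is moved stays moved. The work goes in short steps, Python scripts to look and compute and a shell command to move; the robot and the scene stay as the last step left them, time stands still between calls to the robot, and variables do not carry over. Pictures are saved under pics/ and viewed, at most 14 in all, crops included, and the job is handed in when it is done.

```bash
mkdir -p pics; cat > h.py <<'E'
import numpy as np, cv2
from rig import readout, cams, ticket, spotter, env
def save(p,n,crop=None,s=1):
    im=p["pixels"][:,:,::-1]
    if crop: im=im[crop[1]:crop[3],crop[0]:crop[2]]
    cv2.imwrite("pics/"+n,cv2.resize(im,None,fx=s,fy=s))
def f(p): return 240/np.tan(np.radians(p["vertical_fov"])/2)
def ray(p,uv):
    d=np.array([(uv[0]-p["cx"])/f(p),(uv[1]-p["cy"])/f(p),1]); R=np.array(p["R"]);t=np.array(p["t"])
    return -R.T@t, R.T@d
def onz(p,uv,z):
    c,d=ray(p,uv); return c+d*(z-c[2])/d[2]
def proj(p,X):
    c=np.array(p["R"])@X+np.array(p["t"]); return np.array([p["cx"]+f(p)*c[0]/c[2],p["cy"]+f(p)*c[1]/c[2]])
def tri(p,a,q,b):
    c1,d1=ray(p,a);c2,d2=ray(q,b)
    s=np.linalg.lstsq(np.c_[d1,-d2],c2-c1,rcond=None)[0]
    x,y=c1+s[0]*d1,c2+s[1]*d2
    return (x+y)/2,np.linalg.norm(x-y)
E
python3 - <<'E'
from h import *
np.set_printoptions(precision=4,suppress=True)
print(env.hold_point_z); s=readout.state(); print(s)
for n in("side","top"):
    p=cams.grab_frame(n); save(p,n+"0.png"); print(n,p["vertical_fov"],p["cx"],p["cy"],-np.array(p["R"]).T@p["t"],np.array(p["R"]), [k for k in p])
    for l in "caddy seat frame cover cross_frame cap hollow_cap battery flux_bottle wick_reel".split():
        print(l,[(np.round(r["at"]),round(r["conf"],2),onz(p,r["at"],0)[:2]) for r in spotter.mark_of(l,p)])
E
```

```text
0.0187
{'clock': 0.0, 'joints': array([ 1.2186,  0.616 , -0.0126,  1.4249,  0.0081,  1.1034, -0.0404]), 'qvel': array([ 0.0011,  0.0003, -0.001 ,  0.    ,  0.0008,  0.0007,  0.0005]), 'effort': array([  0.0006, -46.9213,   0.2592, -17.1032,   0.01  ,   0.0097,
         0.    ]), 'ee_pos': array([ 0.2078, -0.6151,  0.2301]), 'tcp_rot': array([-0.0013,  0.9868,  0.1622, -0.0002]), 'wrist_force': array([-0.3886, -0.7419,  0.5656]), 'torque': array([ 0.0599,  0.0041, -0.0138]), 'grip_force': 0.0, 'finger_gap': 0.08494631451725648}
side 47.84101334119369 317.11100001440246 239.9460718444244 [ 0.885  -1.47    1.2895] [[ 0.9751  0.2212  0.0142]
 [ 0.1591 -0.6538 -0.7397]
 [-0.1543  0.7236 -0.6728]] ['pixels', 'vertical_fov', 'cx', 'cy', 'R', 't', 'shot']
caddy [(array([313., 185.]), 0.9, array([0.5024, 0.2323]))]
seat [(array([315., 172.]), 0.57, array([0.4897, 0.3235]))]
frame [(array([274., 255.]), 0.6, array([ 0.4607, -0.1933]))]
cover [(array([282., 303.]), 0.75, array([ 0.5481, -0.3955]))]
cross_frame [(array([303., 248.]), 0.8, array([ 0.5519, -0.1361]))]
cap [(array([279., 229.]), 0.
[... 749 characters left out ...]
.3127]))]
frame [(array([328., 256.]), 0.35, array([ 0.5566, -0.147 ]))]
cover [(array([418., 258.]), 0.54, array([ 0.5509, -0.3989]))]
cross_frame [(array([328., 256.]), 0.54, array([ 0.5591, -0.1465]))]
cap [(array([327., 178.]), 0.71, array([ 0.7783, -0.1465])), (array([298., 301.]), 0.58, array([ 0.4339, -0.063 ]))]
hollow_cap [(array([427., 292.]), 0.65, array([ 0.4559, -0.4205]))]
battery [(array([377., 298.]), 0.91, array([ 0.4414, -0.2831])), (array([497., 293.]), 0.79, array([ 0.4509, -0.6165]))]
flux_bottle [(array([465., 283.]), 0.48, array([ 0.4809, -0.5264])), (array([425., 293.]), 0.24, array([ 0.4535, -0.4163]))]
wick_reel [(array([221., 227.]), 0.63, array([0.6415, 0.1503]))]
```

View pics/side0.png

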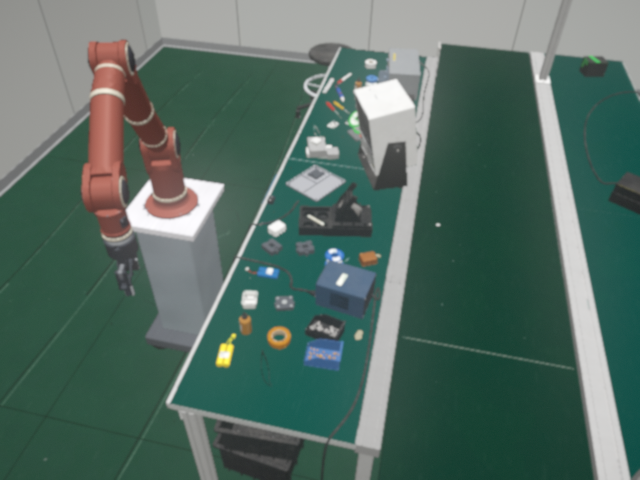

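View pics/top0.png

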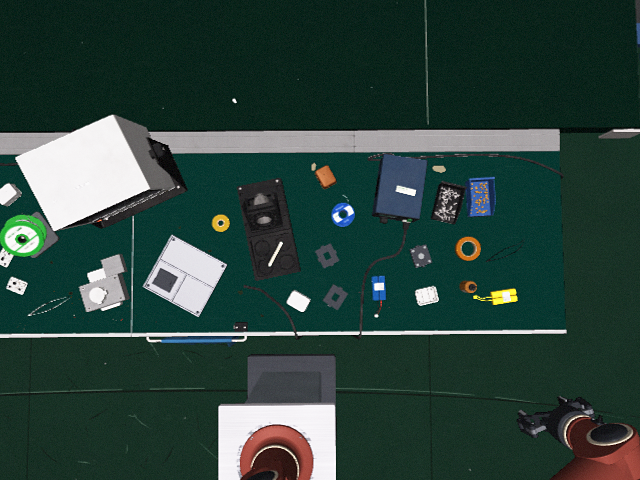

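```bash
python3 - <<'E'
from h import *
p=cams.grab_frame("top"); q=cams.grab_frame("side")
im=p["pixels"][:,:,::-1]; iq=q["pixels"][:,:,::-1]
r=lambda im,a,b,c,d,s:cv2.resize(im[b:d,a:c],None,fx=s,fy=s,interpolation=cv2.INTER_CUBIC)
A=r(im,280,240,440,320,5); 
B=r(im,135,225,235,325,4)
C=r(iq,220,150,360,330,3)  #420x540
cv2.imwrite("pics/a.png",A)
H=max(B.shape[0],C.shape[0]); o=np.zeros((H,B.shape[1]+C.shape[1][0] if 0 else B.shape[1]+C.shape[1]-20*0,3),np.uint8)
o[:B.shape[0],:B.shape[1]]=B; o[:C.shape[0],B.shape[1]:]=C
cv2.imwrite("pics/b.png",o[:, :800]); print(A.shape,o.shape)
E
```

```text
(400, 800, 3) (540, 820, 3)
```

View pics/a.png

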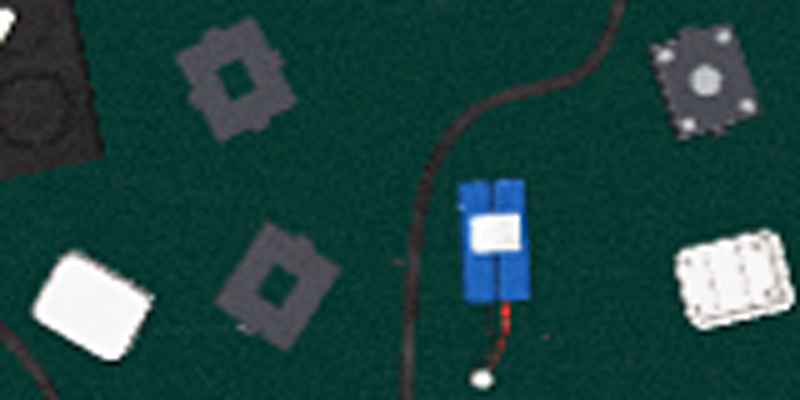

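View pics/b.png

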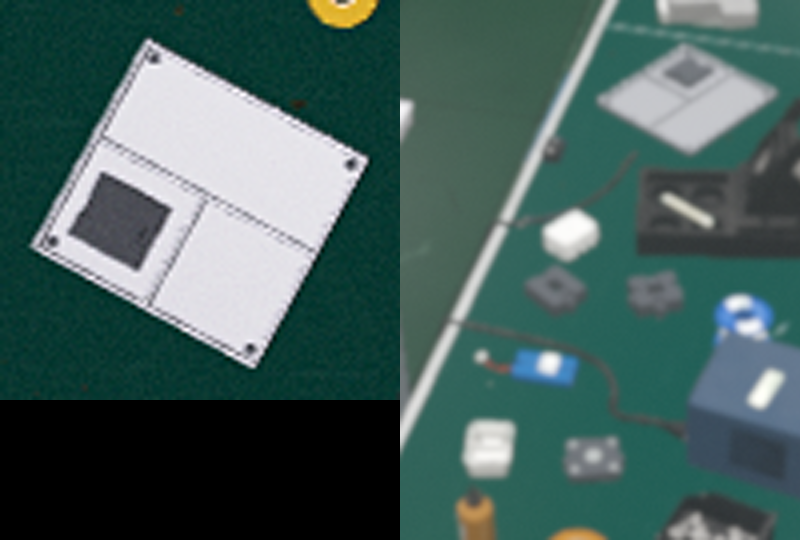

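```bash
cat >> h.py <<'E'
from scipy.optimize import minimize
B=lambda x0,x1,y0,y1,z0,z1:np.array([[x,y,z] for x in(x0,x1) for y in(y0,y1) for z in(z0,z1)])/1000
BOX={"frame":[B(-27,27,-24,24,4,22),B(-31,31,-5,5,0,14)],"cover":[B(-27,27,-24,24,4,18),B(-31,31,-5,5,0,14)],
"cap":[B(-22,22,-28.5,28.5,0,18),B(-20,20,-26,26,0,23)],"battery":[B(-56,10,-18,18,0,19)],"caddy":[B(-88,88,-82,82,0,9)],"seat":[B(-27,27,-24,24,6,8)]}
def render(p,n,pose,z,win,S=8):
    m=np.zeros(((win[3]-win[1])*S,(win[2]-win[0])*S),np.uint8); c,s=np.cos(pose[2]),np.sin(pose[2])
    for b in BOX[n]:
        X=b@np.array([[c,s,0],[-s,c,0],[0,0,1]])+[pose[0],pose[1],z]
        uv=np.array([proj(p,x) for x in X]); uv=(uv+.5-[win[0],win[1]])*S-.5
        cv2.fillConvexPoly(m,cv2.convexHull(np.round(uv*16).astype(np.int32)),1,shift=4)
    return cv2.resize(m.astype(np.float32),None,fx=1/S,fy=1/S,interpolation=cv2.INTER_AREA)
def soft(p,win,col,bg):
    im=p["pixels"][win[1]:win[3],win[0]:win[2]].astype(float); d=np.array(col,float)-bg
    return np.clip(((im-bg)@d)/(d@d),0,1)
def fit(p,n,x0,z,col,bg,r=24,fill=True,mask=None):
    u,v=proj(p,np.array([x0[0],x0[1],z])).astype(int); win=(u-r,v-r,u+r,v+r)
    m=soft(p,win,col,bg)
    if fill:
        b=(m>.5).astype(np.uint8); l,lab,st,ce=cv2.connectedComponentsWithStats(b)
        k=min(range(1,l),key=lambda i:np.hypot(*(ce[i]-r))if st[i,4]>60 else 99)
        c,_=cv2.findContours((lab==k).astype(np.uint8),cv2.RETR_EXTERNAL,cv2.CHAIN_APPROX_NONE); q=np.zeros_like(b); cv2.drawContours(q,c,-1,1,-1)
        near=cv2.dilate((lab==k).astype(np.uint8),np.ones((3,3),np.uint8)); core=cv2.erode(q,np.ones((3,3),np.uint8))
        m=np.where(core>0,1,m*near)
    cost=lambda a:((render(p,n,(a[0]/1000,a[1]/1000,a[2]/50),z,win)-m)**2).sum()
    best=None
    for dy in(0,.12,-.12):
        a0=np.array([x0[0]*1000,x0[1]*1000,(x0[2]+dy)*50])
        s=minimize(cost,a0,method="Nelder-Mead",options=dict(initial_simplex=[a0]+[a0+e*4 for e in np.eye(3)],xatol=.02,fatol=1e-3))
        if best is None or s.fun<best.fun: best=s
    return np.array([best.x[0]/1000,best.x[1]/1000,best.x[2]/50]),best.fun,m.sum()
E
python3 - <<'E'
from h import *
np.set_printoptions(precision=4,suppress=True)
p=cams.grab_frame("top"); q=cams.grab_frame("side"); I=p["pixels"]
for n,uv in dict(bg=(350,310),frame=(331,299),cover=(415,255),cap=(298,301),batt=(374,292),caddy=(190,250),seat=(164,278)).items(): print(n,I[uv[1]-1:uv[1]+2,uv[0]-1:uv[0]+2].mean((0,1)))
bg=I[306:314,345:355].mean((0,1))
G=lambda u,v:I[v-1:v+2,u-1:u+2].mean((0,1))
for n,x,z,c,r in [("frame",(.447,-.169,-.59),0,G(331,299),22),("cover",(.551,-.399,.26),0,G(415,255),22),("cap",(.434,-.063,.5),0,[235]*3,22),("battery",(.46,-.283,3.12),0,G(374,292),24),("caddy",(.505,.245,1.09),0,G(190,250),60)]:
    print(n,*fit(p,n,x,z,c,bg,r))
# heights
for l in ["frame","cover","cap","battery","caddy","seat"]:
    a=spotter.mark_of(l,p);b=spotter.mark_of(l,q)
    for i in a:
        for j in b:
            X,e=tri(p,i["at"],q,j["at"])
            if e<.03: print(l,X,e,round(i["conf"],2),round(j["conf"],2))
E
```

```text
bg [ 6.8889 55.3333 47.7778]
frame [61.7778 71.5556 76.    ]
cover [75.3333 77.     84.1111]
cap [247.     245.2222 245.3333]
batt [ 30.7778  97.8889 183.8889]
caddy [228.6667 227.1111 232.8889]
seat [76.1111 76.6667 83.7778]
frame [ 0.446  -0.1651 -0.5889] 1.9788121262054443 379.84292893628924
cover [ 0.557  -0.4028  0.3096] 11.222704736613935 352.9789958862554
cap [ 0.4355 -0.0636 -0.5207] 15.598879019745596 315.3581807393604
battery [ 0.4469 -0.2863  3.1881] 9.953203444105622 312.5254016452168
caddy [0.5075 0.2498 1.0717] 25.63529945828899 3773.030812470849
frame [ 0.4466 -0.1615 -0.0208] 0.018899591605730865 0.8 0.61
cover [ 0.5524 -0.4031  0.0166] 0.00022125174925793366 0.94 0.69
cap [ 0.4273 -0.0616 -0.009 ] 0.015890156859452307 0.64 0.46
cap [ 0.7768 -0.1312 -0.0122] 0.010096611292849755 0.58 0.67
battery [ 0.4353 -0.6064  0.0046] 0.006161508212092904 0.92 0.86
caddy [ 0.5075  0.247  -0.003 ] 0.006721926353044781 0.87 0.81
seat [0.4895 0.3011 0.0147] 0.01181489947143862 0.87 0.63
```

```bash
cat > ov.py <<'E'
from h import *
def overlay(p,n,pose,z,r,S):
    u,v=proj(p,np.array([pose[0],pose[1],z])).astype(int)
    im=cv2.resize(p["pixels"][v-r:v+r,u-r:u+r,::-1],None,fx=S,fy=S,interpolation=cv2.INTER_CUBIC)
    m=render(p,n,pose,z,(u-r,v-r,u+r,v+r),S=16); m=cv2.resize(m,None,fx=S,fy=S)
    c,_=cv2.findContours((m>.5).astype(np.uint8),cv2.RETR_EXTERNAL,cv2.CHAIN_APPROX_NONE); cv2.drawContours(im,c,-1,(0,255,255),1); return im
E
python3 - <<'E'
from ov import *
np.set_printoptions(precision=4,suppress=True)
p=cams.grab_frame("top"); I=p["pixels"]
bg=I[306:314,345:355].mean((0,1)); G=lambda u,v:I[v-1:v+2,u-1:u+2].mean((0,1))
o=[]
for y in (.28,.28+np.pi/2):
    a=fit(p,"cover",(.557,-.402,y),0,G(415,255),bg,20); print(*a); o.append((a[1],a[0]))
cv=min(o,key=lambda t:t[0])[1]
a=fit(p,"cap",(.435,-.063,-.52+np.pi/2),0,[235]*3,bg,20); print("cap90",*a)
a=fit(p,"seat",(.49,.31,1.07),.003,G(164,278),G(190,250),16); print("seat",*a); st=a[0]
T=[overlay(p,"frame",(.446,-.1651,-.5889),0,18,7),overlay(p,"cover",cv,0,18,7),overlay(p,"cap",(.4355,-.0636,-.5207),0,18,7),overlay(p,"battery",(.4469,-.2863,3.1881),0,18,7),overlay(p,"seat",st,.003,18,7),cv2.resize(overlay(p,"caddy",(.5075,.2498,1.0717),0,45,5),(252,252))]
cv2.imwrite("pics/c.png",np.vstack([np.hstack(T[:3]),np.hstack(T[3:])]))
E
```

```text
[ 0.5571 -0.4027  0.3097] 10.038990742141975 354.7444780874953
[ 0.5566 -0.4025  2.0077] 75.1909092858882 354.7444780874953
cap90 [ 0.4355 -0.0636 -0.5206] 15.73930334544283 315.28206835958247
seat [0.4953 0.3035 1.0704] 1.7039996822977346 360.0937110591276
```

View pics/c.png

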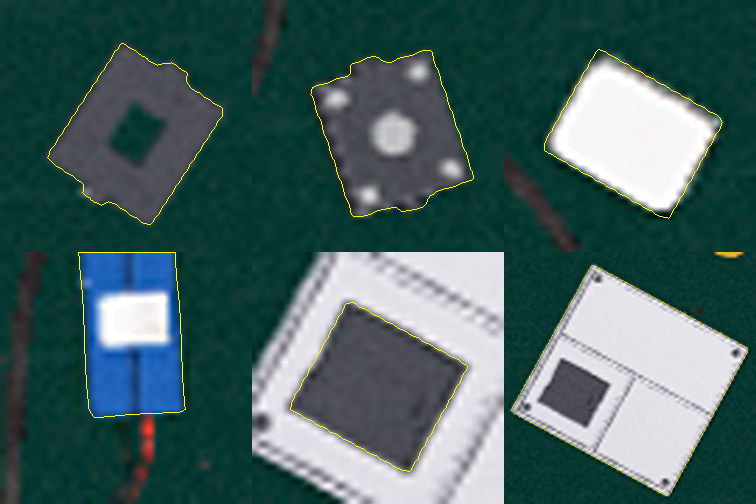

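```bash
cat > go.py <<'E'
import sys
from h import *
def go(x,y,z,psi,frm=None):
    s=readout.state(); w,a,b,c=s["tcp_rot"]
    P=np.array(s["ee_pos"]); k=np.arctan2(2*(a*b+w*c),1-2*(b*b+c*c))
    tilt=np.degrees(np.arccos(min(1,-(1-2*(a*a+b*b)))))
    d=np.array([x,y])-P[:2]; az=(k-psi+np.pi)%(2*np.pi)-np.pi
    print("t%.2f pos %s psi %.4f tilt %.2f gap %.4f grip %.1f F %s"%(s["clock"],np.round(P,4),k,tilt,s["finger_gap"],s["grip_force"],np.round(s["wrist_force"],1)))
    print("now axes: %.4f %.4f %.4f  az %.4f | after turn: %.4f %.4f"%(d@[np.cos(k),np.sin(k)],d@[np.sin(k),-np.cos(k)],P[2]-z,az,d@[np.cos(psi),np.sin(psi)],d@[np.sin(psi),-np.cos(psi)]))
if __name__=="__main__": go(*map(float,sys.argv[1:]))
E
python3 go.py .4699 -.2852 .12 .046
```

```text
t1.95 pos [ 0.208  -0.6158  0.2313] psi 0.3259 tilt 0.00 gap 0.0856 grip 0.0 F [-0.3  0.4  0.4]
now axes: 0.3539 -0.2293 0.1113  az 0.2799 | after turn: 0.2768 -0.3182
```

```bash
python3 -m pendant '0.04 -0.025 0 0 0 0 90; 0.08 -0.05 0 0 0 0 90; 0.12 -0.08 0 0 0 0 90; 0.16 -0.1 0.02 0 0 0 90; 0.177 -0.115 0.03 0 0 0 90' 40
python3 -m pendant '0.04 -0.025 0.02 0 0 0.06 90; 0.08 -0.05 0.04 0 0 0.12 90; 0.12 -0.08 0.06 0 0 0.18 90; 0.16 -0.1 0.07 0 0 0.24 90; 0.177 -0.115 0.081 0 0 0.28 90'
python3 go.py .4699 -.2852 .007 .046
```

```text
clock: 2.45
ee_pos: [0.3433, -0.4456, 0.2007]
tcp_rot: [-0.001, 0.986, 0.166, 0.002]
wrist_force: [0.3, 0.5, -0.6]
finger_gap: 0.0557
grip_force: 0.0
clock: 2.95
ee_pos: [0.4741, -0.2798, 0.1198]
tcp_rot: [-0.001, 1.0, 0.025, 0.002]
wrist_force: [0.4, 0.5, -0.4]
finger_gap: 0.0551
grip_force: 0.0
t2.95 pos [ 0.4741 -0.2798  0.1198] psi 0.0506 tilt 0.22 gap 0.0551 grip 0.0 F [ 0.4  0.5 -0.4]
now axes: -0.0044 0.0052 0.1128  az 0.0046 | after turn: -0.0044 0.0052
```

```bash
python3 -m pendant '0 0 0 0 0 0 90; 0 0 0.02 0 0 0 90; 0 0 0.04 0 0 0 90; 0 0 0.06 0 0 0 90; 0 0 0.06 0 0 0 90' >/dev/null
python3 go.py .4699 -.2852 .007 .046; python3 go.py .4699 -.2852 .007 .046
```

```text
t3.45 pos [ 0.4675 -0.285   0.0585] psi 0.0444 tilt 0.28 gap 0.0554 grip 0.0 F [-1.6  0.5  0.3]
now axes: 0.0024 0.0003 0.0515  az -0.0016 | after turn: 0.0024 0.0003
t3.45 pos [ 0.4675 -0.285   0.0585] psi 0.0444 tilt 0.28 gap 0.0554 grip 0.0 F [-1.6  0.5  0.3]
now axes: 0.0024 0.0003 0.0515  az -0.0016 | after turn: 0.0024 0.0003
```

```bash
python3 -m pendant '0.001 0 0.02 0 0 0 90; 0.001 0 0.035 0 0 0 90; 0.001 0 0.045 0 0 0 90; 0.001 0 0.052 0 0 0 90; 0.001 0 0.052 0 0 0 90' >/dev/null
python3 go.py .4699 -.2852 .007 .046
python3 -m pendant '0 0 0 0 0 0 255; 0 0 0 0 0 0 255; 0 0 0 0 0 0 255; 0 0 0 0 0 0 255; 0 0 0 0 0 0 255' 45
python3 -m pendant '0 0 -0.02 0 0 0 255; 0 0 -0.05 0 0 0 255; 0 0 -0.09 0 0 0 255; 0 0 -0.13 0 0 0 255; 0 0 -0.17 0 0 0 255'
python3 go.py .5582 .2505 .25 1.071
```

```text
t3.95 pos [ 0.4705 -0.2848  0.0082] psi 0.0454 tilt 0.04 gap 0.0549 grip 0.0 F [ 0.2  0.6 -0.6]
now axes: -0.0006 0.0004 0.0012  az -0.0006 | after turn: -0.0006 0.0004
clock: 4.45
ee_pos: [0.4712, -0.2847, 0.0095]
tcp_rot: [0.0, 1.0, 0.023, 0.001]
wrist_force: [-1.8, 0.2, 6.3]
finger_gap: 0.0338
grip_force: 44.5
clock: 4.95
ee_pos: [0.4704, -0.2843, 0.1799]
tcp_rot: [-0.0, 1.0, 0.023, -0.0]
wrist_force: [0.6, -0.0, -1.5]
finger_gap: 0.0336
grip_force: 44.6
t4.95 pos [ 0.4704 -0.2843  0.1799] psi 0.0459 tilt 0.01 gap 0.0336 grip 44.6 F [ 0.6 -0.  -1.5]
now axes: 0.1122 -0.5302 -0.0701  az -1.0251 | after turn: 0.5114 -0.1793
```

```bash

python3 -m pendant '0 0 -0.03 0 0 -0.12 255; 0 -0.02 -0.06 0 0 -0.25 255; 0 -0.05 -0.08 0 0 -0.38 255; 0 -0.09 -0.08 0 0 -0.51 255; 0 -0.13 -0.08 0 0 -0.64 255'
python3 go.py .5582 .2505 .26 1.071
```

```text
clock: 5.45
ee_pos: [0.4647, -0.1538, 0.2593]
tcp_rot: [0.001, 0.941, 0.338, 0.001]
wrist_force: [0.7, 0.1, -1.7]
finger_gap: 0.0335
grip_force: 44.7
t5.45 pos [ 0.4647 -0.1538  0.2593] psi 0.6898 tilt 0.14 gap 0.0335 grip 44.7 F [ 0.7  0.1 -1.7]
now axes: 0.3294 -0.2524 -0.0007  az -0.3812 | after turn: 0.3996 -0.1117
```

```bash

python3 -m pendant '0.035 -0.027 -0.002 0 0 0 255; 0.07 -0.054 -0.002 0 0 0 255; 0.105 -0.08 -0.002 0 0 0 255; 0.14 -0.107 -0.002 0 0 0 255; 0.17 -0.13 -0.002 0 0 0 255'
python3 -m pendant '0.035 -0.027 0 0 0 -0.09 255; 0.07 -0.054 0 0 0 -0.18 255; 0.105 -0.08 0 0 0 -0.27 255; 0.14 -0.107 0 0 0 -0.38 255; 0.16 -0.123 0 0 0 -0.38 255'
python3 -m pendant '0 0 0.02 0 0 0 255; 0 0 0.06 0 0 0 255; 0 0 0.11 0 0 0 255; 0 0 0.16 0 0 0 255; 0 0 0.18 0 0 0 255'
python3 go.py .5582 .2505 .0135 1.071
```

```text
clock: 5.95
ee_pos: [0.5139, 0.0562, 0.2604]
tcp_rot: [-0.0, 0.941, 0.337, 0.0]
wrist_force: [0.5, -0.5, -1.2]
finger_gap: 0.0339
grip_force: 44.6
clock: 6.45
ee_pos: [0.5593, 0.2546, 0.26]
tcp_rot: [-0.001, 0.86, 0.511, 0.0]
wrist_force: [-0.3, 0.1, -0.6]
finger_gap: 0.0336
grip_force: 44.7
clock: 6.95
ee_pos: [0.5566, 0.2478, 0.0751]
tcp_rot: [-0.0, 0.861, 0.508, -0.005]
wrist_force: [-0.2, -0.4, -1.4]
finger_gap: 0.034
grip_force: 44.8
t6.95 pos [0.5566 0.2478 0.0751] psi 1.0659 tilt 0.56 gap 0.0340 grip 44.8 F [-0.2 -0.4 -1.4]
now axes: 0.0031 0.0001 0.0616  az -0.0051 | after turn: 0.0031 0.0001
```

```bash

python3 -m pendant '0.001 -0.001 0.02 0 0 0 255; 0.001 -0.001 0.04 0 0 0 255; 0.001 -0.001 0.05 0 0 0 255; 0.001 -0.001 0.057 0 0 0 255; 0.001 -0.001 0.061 0 0 0 255'
python3 -m pendant '0 0 0 0 0 0 255; 0 0 0 0 0 0 140; 0 0 0 0 0 0 140; 0 0 0 0 0 0 140; 0 0 0 0 0 0 140'
```

```text
clock: 7.45
ee_pos: [0.5598, 0.2515, 0.0193]
tcp_rot: [0.0, 0.861, 0.508, 0.0]
wrist_force: [0.1, 0.3, -1.2]
finger_gap: 0.0336
grip_force: 44.8
clock: 7.95
ee_pos: [0.5599, 0.2516, 0.0199]
tcp_rot: [0.0, 0.861, 0.508, 0.001]
wrist_force: [-0.3, 1.2, -0.6]
finger_gap: 0.0386
grip_force: 0.0
```

```bash

python3 -m pendant '0 0 -0.01 0 0 0 140; 0 0 -0.03 0 0 0 130; 0 0 -0.07 0 0 0 80; 0 0 -0.11 0 0 0 60; 0 0 -0.15 0 0 0 60'
python3 -m pendant '0 0 -0.03 0 0 0 60; 0 0 -0.06 0 0 0 60; 0 0 -0.09 0 0 0 60; 0 0 -0.09 0 0 0 60; 0 0 -0.09 0 0 0 60'
python3 go.py .4355 -.0636 .26 -.5207
```

```text
clock: 8.45
ee_pos: [0.5594, 0.2515, 0.1717]
tcp_rot: [-0.0, 0.861, 0.508, 0.0]
wrist_force: [1.3, 0.9, 0.8]
finger_gap: 0.0654
grip_force: 0.0
clock: 8.95
ee_pos: [0.5596, 0.2516, 0.2605]
tcp_rot: [0.0, 0.861, 0.508, 0.001]
wrist_force: [0.4, 0.2, -0.4]
finger_gap: 0.0653
grip_force: 0.0
t8.95 pos [0.5596 0.2516 0.2605] psi 1.0660 tilt 0.11 gap 0.0653 grip 0.0 F [ 0.4  0.2 -0.4]
now axes: -0.3358 0.0438 0.0005  az 1.5867 | after turn: 0.0492 0.3351
```

```bash

python3 -m pendant '-0.035 0.005 0 0 0 -0.14 60; -0.07 0.01 0 0 0 -0.28 60; -0.105 0.014 0 0 0 -0.42 60; -0.14 0.018 0 0 0 -0.56 60; -0.17 0.022 0 0 0 -0.7 60'
python3 go.py .4355 -.0636 .12 2.621
python3 - <<'E'
from h import *
p=cams.grab_frame("top"); cv2.imwrite("pics/d.png",cv2.resize(p["pixels"][220:330,130:330,::-1],None,fx=4,fy=4,interpolation=cv2.INTER_CUBIC))
E
```

```text
clock: 9.45
ee_pos: [0.4947, 0.0898, 0.2579]
tcp_rot: [-0.001, 0.633, 0.774, -0.002]
wrist_force: [-0.2, -0.6, 1.0]
finger_gap: 0.0654
grip_force: 0.0
t9.45 pos [0.4947 0.0898 0.2579] psi 1.7710 tilt 0.23 gap 0.0654 grip 0.0 F [-0.2 -0.6  1. ]
now axes: -0.1385 -0.0885 0.1379  az -0.8500 | after turn: -0.0249 -0.1625
```

View pics/d.png

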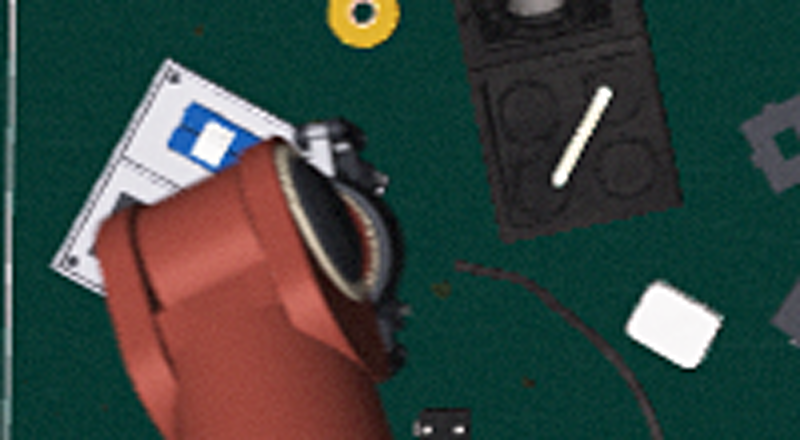

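```bash

python3 -m pendant '-0.03 -0.02 0 0 0 -0.14 60; -0.06 -0.04 0 0 0 -0.28 60; -0.09 -0.06 0.03 0 0 -0.42 60; -0.12 -0.08 0.06 0 0 -0.56 60; -0.136 -0.088 0.09 0 0 -0.7 60' >/dev/null
python3 -m pendant '0 0 0.02 0 0 -0.1 60; 0 0 0.04 0 0 -0.15 60; 0 0 0.05 0 0 -0.15 60; 0 0 0.05 0 0 -0.15 60; 0 0 0.05 0 0 -0.15 60' >/dev/null
python3 go.py .4355 -.0636 .016 2.621
```

```text
t10.50 pos [ 0.4368 -0.058   0.1195] psi 2.6156 tilt 0.01 gap 0.0656 grip 0.0 F [ 0.  -0.1  0.8]
now axes: -0.0017 -0.0055 0.1035  az -0.0054 | after turn: -0.0016 -0.0055
```

```bash

python3 -m pendant '-0.0015 -0.0055 0.03 0 0 -0.005 60; -0.0015 -0.0055 0.06 0 0 -0.005 60; -0.0015 -0.0055 0.085 0 0 -0.005 60; -0.0015 -0.0055 0.1045 0 0 -0.005 60; -0.0015 -0.0055 0.1045 0 0 -0.005 60' 25
python3 -m pendant '0 0 0 0 0 0 60; 0 0 0 0 0 0 255; 0 0 0 0 0 0 255; 0 0 0 0 0 0 255; 0 0 0 0 0 0 255' 25
python3 -m pendant '0 0 -0.02 0 0 0 255; 0 0 -0.06 0 0 0 255; 0 0 -0.11 0 0 0 255; 0 0 -0.16 0 0 0 255; 0 0 -0.2 0 0 0 255'
python3 -m pendant '0 0 -0.025 0 0 0 255; 0 0 -0.045 0 0 0 255; 0 0 -0.045 0 0 0 255; 0 0 -0.045 0 0 0 255; 0 0 -0.045 0 0 0 255'
python3 go.py .4544 .2298 .26 2.6425
```

```text
clock: 11.0
ee_pos: [0.4349, -0.0635, 0.014]
tcp_rot: [-0.001, 0.257, 0.966, -0.0]
wrist_force: [-0.6, -0.0, -0.6]
finger_gap: 0.0657
grip_force: 0.0
clock: 11.5
ee_pos: [0.4364, -0.0638, 0.0164]
tcp_rot: [0.002, 0.258, 0.966, 0.0]
wrist_force: [0.4, 0.6, 7.2]
finger_gap: 0.0544
grip_force: 26.4
clock: 12.0
ee_pos: [0.4354, -0.0638, 0.2182]
tcp_rot: [0.002, 0.258, 0.966, 0.0]
wrist_force: [1.1, -0.9, -0.3]
finger_gap: 0.0545
grip_force: 26.7
clock: 12.5
ee_pos: [0.4342, -0.0641, 0.2589]
tcp_rot: [-0.001, 0.258, 0.966, -0.0]
wrist_force: [0.2, -0.3, -0.1]
finger_gap: 0.0547
grip_force: 26.7
t12.50 pos [ 0.4342 -0.0641  0.2589] psi 2.6207 tilt 0.13 gap 0.0547 grip 26.7 F [ 0.2 -0.3 -0.1]
now axes: 0.1287 0.2650 -0.0011  az -0.0218 | after turn: 0.1229 0.2678
```

```bash

python3 -m pendant '0.016 0.035 0 0 0 0 255; 0.032 0.07 0 0 0 0 255; 0.048 0.105 0 0 0 0 255; 0.064 0.132 0 0 0 0 255; 0.08 0.165 0 0 0 -0.02 255' >/dev/null
python3 -m pendant '0.016 0.035 0 0 0 0 255; 0.032 0.07 0 0 0 0 255; 0.046 0.1 0 0 0 0 255; 0.046 0.1 0.01 0 0 0 255; 0.046 0.1 0.01 0 0 0 255' >/dev/null
python3 -m pendant '0 0 0.03 0 0 0 255; 0 0 0.08 0 0 0 255; 0 0 0.13 0 0 0 255; 0 0 0.17 0 0 0 255; 0 0 0.18 0 0 0 255' >/dev/null
python3 -m pendant '0 0 0 0 0 0 255; 0 0 0 0 0 0 255; 0 0 0 0 0 0 255; 0 0 0 0 0 0 255; 0 0 0 0 0 0 255' >/dev/null
python3 go.py .4544 .2298 .02 2.6425
python3 - <<'E'
from h import *
p=cams.grab_frame("side"); cv2.imwrite("pics/e.png",cv2.resize(p["pixels"][120:220,240:380,::-1],None,fx=5,fy=5,interpolation=cv2.INTER_CUBIC))
E
```

```text
t14.50 pos [0.4562 0.2291 0.071 ] psi 2.6406 tilt 0.14 gap 0.0547 grip 26.8 F [-1.1  0.   0.2]
now axes: 0.0020 -0.0002 0.0510  az -0.0019 | after turn: 0.0020 -0.0002
```

View pics/e.png

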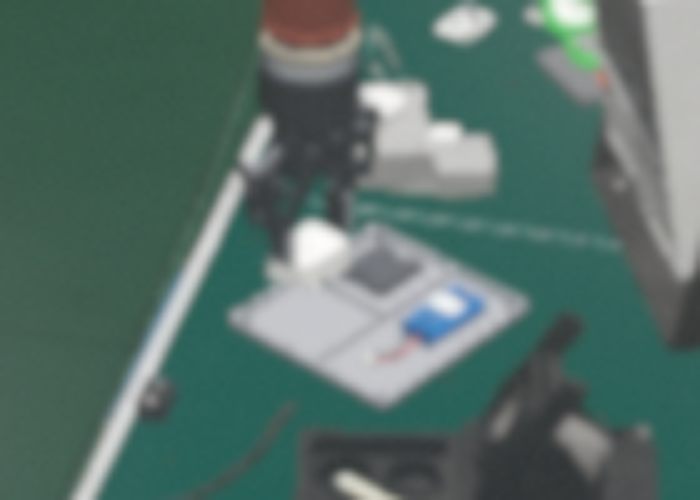

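```bash

python3 -m pendant '0.002 0 0.02 0 0 0 255; 0.002 0 0.035 0 0 0 255; 0.002 0 0.044 0 0 0 255; 0.002 0 0.048 0 0 0 255; 0.002 0 0.05 0 0 0 255'
python3 -m pendant '0 0 0 0 0 0 255; 0 0 0 0 0 0 60; 0 0 0 0 0 0 50; 0 0 0 0 0 0 50; 0 0 0 0 0 0 50'
python3 -m pendant '0 0 -0.01 0 0 0 40; 0 0 -0.04 0 0 0 40; 0 0 -0.09 0 0 0 40; 0 0 -0.14 0 0 0 40; 0 0 -0.19 0 0 0 40'
python3 -m pendant '0 0 -0.04 0 0 0 40; 0 0 -0.05 0 0 0 40; 0 0 -0.05 0 0 0 40; 0 0 -0.05 0 0 0 40; 0 0 -0.05 0 0 0 40' >/dev/null
python3 go.py .446 -.1651 .26 2.5527
```

```text
clock: 15.05
ee_pos: [0.4539, 0.23, 0.0198]
tcp_rot: [0.0, 0.248, 0.969, 0.0]
wrist_force: [-0.6, -0.1, -0.4]
finger_gap: 0.0547
grip_force: 26.8
clock: 15.55
ee_pos: [0.4539, 0.2298, 0.0201]
tcp_rot: [0.0, 0.248, 0.969, 0.0]
wrist_force: [0.4, 0.6, -0.6]
finger_gap: 0.0686
grip_force: 0.0
clock: 16.05
ee_pos: [0.4532, 0.2297, 0.2124]
tcp_rot: [-0.0, 0.247, 0.969, 0.0]
wrist_force: [0.6, 0.6, 0.3]
finger_gap: 0.0718
grip_force: 0.0
t16.55 pos [0.4528 0.2288 0.258 ] psi 2.6409 tilt 0.24 gap 0.0722 grip 0.0 F [-1.5 -0.6 -0.3]
now axes: -0.1831 -0.3489 -0.0020  az 0.0882 | after turn: -0.2131 -0.3314
```

```bash

python3 -m pendant '-0.018 -0.036 0 0 0 0 40; -0.036 -0.072 0 0 0 0 40; -0.056 -0.108 0 0 0 0 40; -0.074 -0.144 0 0 0 0 40; -0.092 -0.178 0 0 0 0 40' >/dev/null
python3 -m pendant '-0.018 -0.036 0 0 0 0.02 40; -0.036 -0.072 0.02 0 0 0.04 40; -0.056 -0.108 0.05 0 0 0.06 40; -0.074 -0.144 0.09 0 0 0.088 40; -0.091 -0.171 0.13 0 0 0.088 40' >/dev/null
python3 -m pendant '0 0 0 0 0 0 40; 0 0 0.04 0 0 0 40; 0 0 0.06 0 0 0 40; 0 0 0.06 0 0 0 40; 0 0 0.06 0 0 0 40' >/dev/null
python3 go.py .446 -.1651 .013 2.5527
python3 - <<'E'
from h import *
p=cams.grab_frame("top"); cv2.imwrite("pics/f.png",cv2.resize(p["pixels"][225:325,135:345,::-1],None,fx=3.8,fy=3.8,interpolation=cv2.INTER_CUBIC))
E
```

```text
t18.05 pos [ 0.4466 -0.1576  0.0766] psi 2.5543 tilt 0.08 gap 0.0724 grip 0.0 F [ 0.6 -0.  -0.9]
now axes: -0.0037 -0.0065 0.0636  az 0.0016 | after turn: -0.0037 -0.0065
```

View pics/f.png

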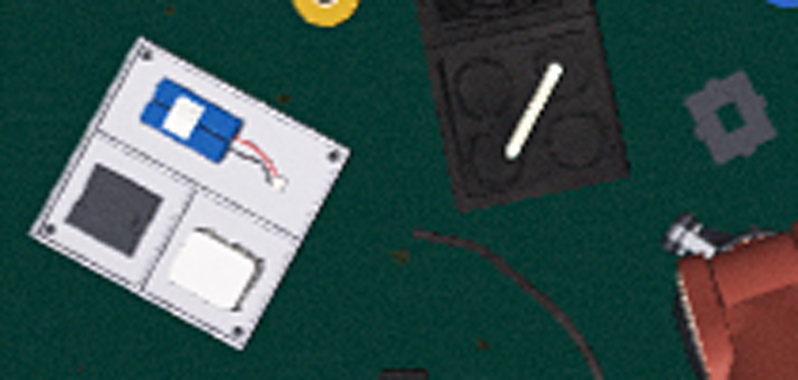

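```bash

python3 -m pendant '-0.0037 -0.0065 0.03 0 0 0 40; -0.0037 -0.0065 0.05 0 0 0 40; -0.0037 -0.0065 0.0635 0 0 0 40; -0.0037 -0.0065 0.0635 0 0 0 40; -0.0037 -0.0065 0.0635 0 0 0 40' 60
python3 - <<'E'
from h import *
np.set_printoptions(precision=4,suppress=True)
p=cams.grab_frame("top"); I=p["pixels"]
a=fit(p,"battery",(.549,.233,1.07+np.pi),.003,[31,98,184],[229,227,233],24); print(*a)
c=a[0]; print("cells centre",c[:2]-.023*np.array([np.cos(c[2]),np.sin(c[2])]),"released at .5599 .2516")
E
```

```text
clock: 18.6
ee_pos: [0.4469, -0.166, 0.0142]
tcp_rot: [0.001, 0.29, 0.957, 0.0]
wrist_force: [-1.0, 0.8, -0.0]
finger_gap: 0.0723
grip_force: 0.0
[0.5483 0.2264 4.2078] 15.829265837905961 346.0230917144525
cells centre [0.5594 0.2466] released at .5599 .2516
```

```bash

python3 -m pendant '0 0 0 0 0 0 150; 0 0 0 0 0 0 255; 0 0 0 0 0 0 255; 0 0 0 0 0 0 255; 0 0 0 0 0 0 255' 60
python3 -m pendant '0 0 -0.02 0 0 0 255; 0 0 -0.06 0 0 0 255; 0 0 -0.11 0 0 0 255; 0 0 -0.16 0 0 0 255; 0 0 -0.2 0 0 0 255'
python3 -m pendant '0 0 -0.03 0 0 0 255; 0 0 -0.045 0 0 0 255; 0 0 -0.045 0 0 0 255; 0 0 -0.045 0 0 0 255; 0 0 -0.045 0 0 0 255'
python3 - <<'E'
from h import *
np.set_printoptions(precision=4,suppress=True)
p=cams.grab_frame("top"); I=p["pixels"].astype(float)
# caddy corner screws/outer: undistorted size check -> fit caddy with scale
bg=I[306:314,345:355].mean((0,1)); w=(125,215,245,335)
m=soft(p,w,[229,227,233],bg)
b=(m>.5).astype(np.uint8); c=max(cv2.findContours(b,0,1)[0],key=cv2.contourArea); r=cv2.minAreaRect(c)
print("caddy rect px",r, "centre->",onz(p,np.array(r[0])+[125,215],.009))
q=cv2.boxPoints(r)+[125,215]; X=np.array([onz(p,a,.009) for a in q]); print(X, np.linalg.norm(np.diff(X,axis=0),axis=1))
E
python3 go.py .4953 .3035 .26 1.071
```

```text
clock: 19.15
ee_pos: [0.4468, -0.1662, 0.0146]
tcp_rot: [0.001, 0.29, 0.957, -0.0]
wrist_force: [-0.5, 0.7, 7.6]
finger_gap: 0.0456
grip_force: 60.1
clock: 19.65
ee_pos: [0.4461, -0.1659, 0.2162]
tcp_rot: [0.001, 0.29, 0.957, -0.0]
wrist_force: [0.6, 0.4, -0.7]
finger_gap: 0.0457
grip_force: 62.3
clock: 20.15
ee_pos: [0.4448, -0.1661, 0.2568]
tcp_rot: [-0.002, 0.29, 0.957, -0.0]
wrist_force: [0.5, 0.2, -0.6]
finger_gap: 0.0457
grip_force: 62.3
caddy rect px ((59.61146545410156, 60.37898254394531), (63.20848846435547, 59.77670669555664), 28.610458374023438) centre-> [0.5071 0.2487 0.009 ]
[[0.4774 0.3641 0.009 ]
 [0.6217 0.2869 0.009 ]
 [0.5368 0.1329 0.009 ]
 [0.3935 0.2109 0.009 ]] [0.1637 0.1758 0.1632]
t20.20 pos [ 0.445  -0.166   0.2568] psi 2.5530 tilt 0.18 gap 0.0459 grip 62.3 F [-0.8 -0.8 -1.2]
now axes: 0.2188 0.4184 -0.0032  az 1.4820 | after turn: 0.4362 -0.1808
```

```bash

python3 -m pendant '0.012 0.025 0 0 0 0.1 255; 0.027 0.053 -0.003 0 0 0.2 255; 0.042 0.081 -0.003 0 0 0.3 255; 0.057 0.11 -0.003 0 0 0.4 255; 0.073 0.1395 -0.003 0 0 0.5 255' >/dev/null
python3 -m pendant '0.026 0.0175 0 0 0 0.1 255; 0.052 0.035 0 0 0 0.2 255; 0.078 0.0525 0 0 0 0.3 255; 0.104 0.07 0 0 0 0.4 255; 0.131 0.0875 0 0 0 0.5 255' >/dev/null
python3 -m pendant '0.031 0.003 0 0 0 0.1 255; 0.062 0.006 0 0 0 0.2 255; 0.093 0.008 0 0 0 0.3 255; 0.125 0.011 0 0 0 0.4 255; 0.157 0.014 0 0 0 0.482 255' >/dev/null
python3 -m pendant '0 0 0 0 0 0 255; 0 0 0.04 0 0 0 255; 0 0 0.08 0 0 0 255; 0 0 0.12 0 0 0 255; 0 0 0.15 0 0 0 255' >/dev/null
python3 -m pendant '0 0 0.02 0 0 0 255; 0 0 0.04 0 0 0 255; 0 0 0.04 0 0 0 255; 0 0 0.04 0 0 0 255; 0 0 0.04 0 0 0 255' >/dev/null
python3 go.py .4955 .304 .0216 1.071
python3 - <<'E'
from h import *
for n,a in(("side",(250,110,390,210)),("top",(100,210,240,310))):
    p=cams.grab_frame(n); cv2.imwrite("pics/g_%s.png"%n,cv2.resize(p["pixels"][a[1]:a[3],a[0]:a[2],::-1],None,fx=4,fy=4,interpolation=cv2.INTER_CUBIC))
a=cv2.imread("pics/g_side.png");b=cv2.imread("pics/g_top.png"); cv2.imwrite("pics/g.png",cv2.resize(np.vstack([a,b]),None,fx=.74,fy=.74))
E
```

```text
t22.70 pos [0.497  0.3041 0.0721] psi 1.0708 tilt 0.10 gap 0.0455 grip 62.2 F [-0.6 -0.4 -0.6]
now axes: -0.0008 -0.0012 0.0505  az -0.0002 | after turn: -0.0008 -0.0012
```

View pics/g.png

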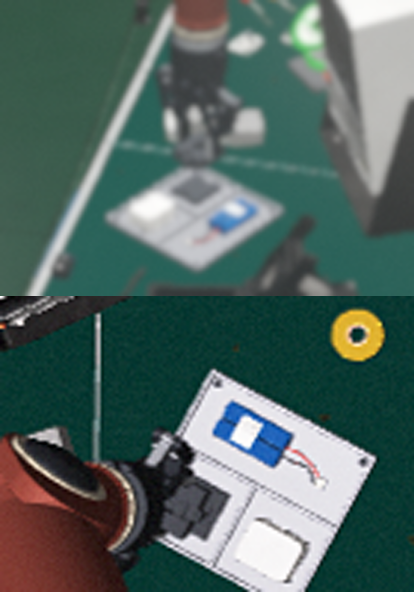

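```bash

python3 -m pendant '-0.002 -0.002 0.01 0 0 0 255; -0.002 -0.002 0.025 0 0 0 255; -0.002 -0.002 0.035 0 0 0 255; -0.002 -0.002 0.04 0 0 0 255; -0.002 -0.002 0.042 0 0 0 255'
python3 -m pendant '0 0 0.002 0 0 0 255; 0 0 0.004 0 0 0 255; 0 0 0.006 0 0 0 255; 0 0 0.008 0 0 0 255; 0 0 0.009 0 0 0 255'
python3 go.py .4955 .304 .0216 1.071
```

```text
clock: 23.3
ee_pos: [0.4933, 0.3029, 0.0285]
tcp_rot: [-0.0, 0.86, 0.51, -0.0]
wrist_force: [0.0, -0.1, -0.5]
finger_gap: 0.0457
grip_force: 62.3
clock: 23.8
ee_pos: [0.4939, 0.3032, 0.0217]
tcp_rot: [0.0, 0.86, 0.51, 0.0]
wrist_force: [-2.4, -2.4, 14.4]
finger_gap: 0.0455
grip_force: 63.9
t23.80 pos [0.4939 0.3032 0.0217] psi 1.0706 tilt 0.05 gap 0.0455 grip 63.9 F [-2.4 -2.4 14.4]
now axes: 0.0015 0.0010 0.0001  az -0.0004 | after turn: 0.0015 0.0010
```

```bash

python3 -m pendant '0 0 -0.0005 0 0 0 255; 0 0 -0.0005 0 0 0 60; 0 0 -0.0005 0 0 0 50; 0 0 -0.0005 0 0 0 50; 0 0 -0.0005 0 0 0 50'
python3 -m pendant '0 0 -0.02 0 0 0 40; 0 0 -0.06 0 0 0 40; 0 0 -0.11 0 0 0 40; 0 0 -0.16 0 0 0 40; 0 0 -0.21 0 0 0 40' >/dev/null
python3 -m pendant '0 0 -0.025 0 0 0 40; 0 0 -0.025 0 0 0 40; 0 0 -0.025 0 0 0 40; 0 0 -0.025 0 0 0 40; 0 0 -0.025 0 0 0 40' 
python3 go.py .557 -.4027 .26 .3097
```

```text
clock: 24.3
ee_pos: [0.4936, 0.303, 0.0205]
tcp_rot: [-0.0, 0.86, 0.51, -0.0]
wrist_force: [0.4, 0.6, 0.3]
finger_gap: 0.0684
grip_force: 0.0
clock: 25.3
ee_pos: [0.4929, 0.3023, 0.2538]
tcp_rot: [0.0, 0.86, 0.51, -0.002]
wrist_force: [-0.0, 0.3, -0.1]
finger_gap: 0.072
grip_force: 0.0
t25.30 pos [0.4929 0.3023 0.2538] psi 1.0710 tilt 0.22 gap 0.0720 grip 0.0 F [-0.   0.3 -0.1]
now axes: -0.5881 0.3941 -0.0062  az 0.7613 | after turn: -0.1538 0.6910
```

```bash

python3 -m pendant '-0.039 0.026 -0.01 0 0 0.05 40; -0.078 0.052 -0.015 0 0 0.1 40; -0.117 0.079 -0.015 0 0 0.15 40; -0.157 0.105 -0.015 0 0 0.2 40; -0.196 0.131 -0.015 0 0 0.254 40' >/dev/null
python3 -m pendant '-0.031 0.035 0 0 0 0.05 40; -0.062 0.07 0 0 0 0.1 40; -0.094 0.105 0 0 0 0.15 40; -0.125 0.14 0 0 0 0.2 40; -0.157 0.176 0 0 0 0.254 40' >/dev/null
python3 -m pendant '-0.021 0.042 0 0 0 0.05 40; -0.042 0.084 0.02 0 0 0.1 40; -0.063 0.126 0.05 0 0 0.15 40; -0.084 0.168 0.09 0 0 0.2 40; -0.107 0.21 0.12 0 0 0.254 40' >/dev/null
python3 -m pendant '0 0 0.03 0 0 0 40; 0 0 0.06 0 0 0 40; 0 0 0.06 0 0 0 40; 0 0 0.06 0 0 0 40; 0 0 0.06 0 0 0 40' >/dev/null
python3 go.py .557 -.4027 .0135 .3097
python3 - <<'E'
from h import *
np.set_printoptions(precision=4,suppress=True)
o=[]
P={}
for n,a in(("side",(260,140,370,220)),("top",(140,230,230,320))):
    p=P[n]=cams.grab_frame(n); o.append(cv2.resize(p["pixels"][a[1]:a[3],a[0]:a[2],::-1],(400,int(400*(a[3]-a[1])/(a[2]-a[0]))),interpolation=cv2.INTER_CUBIC))
H=400; o[0]=cv2.copyMakeBorder(o[0],0,H-o[0].shape[0],0,0,0); cv2.imwrite("pics/k.png",np.hstack(o))
p=P["top"]
for z in(.007,.012): print(z,*fit(p,"frame",(.4945,.303,1.07),z,[72,74,80],[229,227,233],18))
E
```

```text
t27.30 pos [ 0.5569 -0.3812  0.1062] psi 0.3095 tilt 0.18 gap 0.0720 grip 0.0 F [-0.7 -0.3  1.2]
now axes: -0.0065 0.0205 0.0927  az -0.0002 | after turn: -0.0065 0.0205
0.007 [0.4962 0.3029 1.0634] 2.652305442750492 417.6791526158927
0.012 [0.4962 0.3013 1.0653] 2.75289376470984 417.6791526158927
```

View pics/k.png

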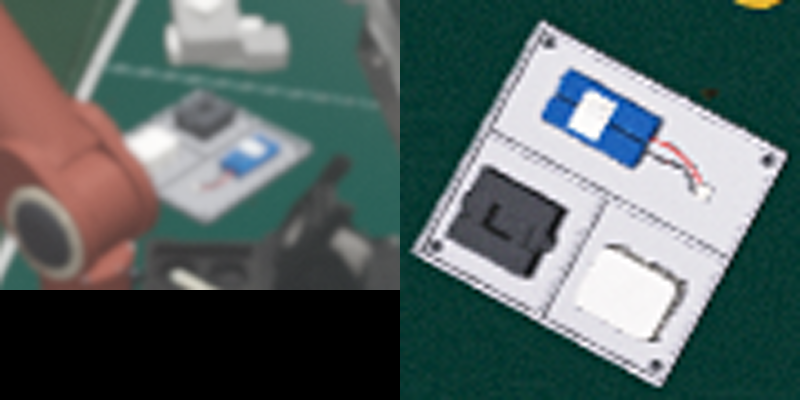

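```bash

python3 -m pendant '-0.0065 0.0205 0.03 0 0 0 40; -0.0065 0.0205 0.06 0 0 0 40; -0.0065 0.0205 0.085 0 0 0 40; -0.0065 0.0205 0.0925 0 0 0 40; -0.0065 0.0205 0.0925 0 0 0 40' 
python3 -m pendant '0 0 0 0 0 0 40; 0 0 0 0 0 0 255; 0 0 0 0 0 0 255; 0 0 0 0 0 0 255; 0 0 0 0 0 0 255' 60
python3 go.py .557 -.4027 .0135 .3097
python3 -m pendant '0 0 -0.02 0 0 0 255; 0 0 -0.06 0 0 0 255; 0 0 -0.11 0 0 0 255; 0 0 -0.16 0 0 0 255; 0 0 -0.2 0 0 0 255' >/dev/null
python3 -m pendant '0 0 -0.03 0 0 0 255; 0 0 -0.055 0 0 0 255; 0 0 -0.055 0 0 0 255; 0 0 -0.055 0 0 0 255; 0 0 -0.055 0 0 0 255'
python3 go.py .4936 .303 .26 1.071
```

```text
clock: 27.9
ee_pos: [0.5556, -0.4021, 0.0118]
tcp_rot: [-0.0, 0.988, 0.154, -0.0]
wrist_force: [-0.3, -0.2, 0.0]
finger_gap: 0.072
grip_force: 0.0
clock: 28.4
ee_pos: [0.5606, -0.4116, 0.0209]
tcp_rot: [0.01, 0.988, 0.153, 0.006]
wrist_force: [1.8, -10.1, 19.9]
finger_gap: 0.0147
grip_force: 38.3
t28.40 pos [ 0.5606 -0.4116  0.0209] psi 0.3066 tilt 1.30 gap 0.0147 grip 38.3 F [  1.8 -10.1  19.9]
now axes: -0.0007 -0.0096 0.0074  az -0.0031 | after turn: -0.0007 -0.0096
clock: 29.4
ee_pos: [0.5548, -0.402, 0.2654]
tcp_rot: [-0.001, 0.988, 0.154, -0.001]
wrist_force: [0.3, -0.1, -0.2]
finger_gap: -0.0001
grip_force: 0.0
t29.40 pos [ 0.5548 -0.402   0.2654] psi 0.3089 tilt 0.18 gap -0.0001 grip 0.0 F [ 0.3 -0.1 -0.2]
now axes: 0.1560 -0.6902 0.0054  az -0.7621 | after turn: 0.5894 -0.3916
```

```bash

python3 -m pendant '0 0.05 0 0 0 0 40; 0 0.1 0 0 0 0 40; 0 0.15 0 0 0 0 40; 0 0.2 0 0 0 0 40; 0 0.2 0 0 0 0 40' >/dev/null
python3 - <<'E'
from ov import *
np.set_printoptions(precision=4,suppress=True)
p=cams.grab_frame("top"); I=p["pixels"]; bg=I[306:314,345:355].mean((0,1))
for m in spotter.mark_of("cover",p): print(m["at"],m["conf"],onz(p,m["at"],0))
a=fit(p,"cover",(.557,-.4027,.31),0,[75,77,84],bg,24); print(*a)
cv2.imwrite("pics/l.png",overlay(p,"cover",a[0],0,28,10))
E
```

```text
[417.1, 256.7] 0.7 [ 0.5543 -0.3956  0.    ]
[165.7, 281.6] 0.32 [0.4901 0.3034 0.    ]
[423.8, 296.3] 0.16 [ 0.4444 -0.4122  0.    ]
[ 0.5543 -0.3961  0.309 ] 8.612233303097305 355.63724813957236
```

View pics/l.png

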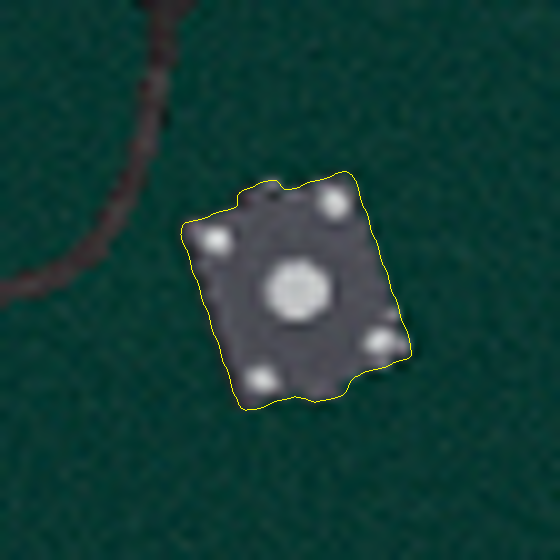

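```bash
python3 go.py .5543 -.3961 .12 .309
```

```text
t30.00 pos [ 0.6153 -0.5952  0.2582] psi 0.3060 tilt 0.51 gap 0.0722 grip 0.0 F [ 1.  -0.7 -1. ]
now axes: 0.0019 -0.2082 0.1382  az -0.0030 | after turn: 0.0025 -0.2082
```

```bash

python3 -m pendant '0 -0.045 0 0 0 0 75; 0 -0.09 0.03 0 0 0 75; 0 -0.135 0.06 0 0 0 75; 0.001 -0.18 0.1 0 0 0 75; 0.001 -0.207 0.138 0 0 0 75' >/dev/null
python3 -m pendant '0 0 0.03 0 0 0 75; 0 0 0.06 0 0 0 75; 0 0 0.06 0 0 0 75; 0 0 0.06 0 0 0 75; 0 0 0.06 0 0 0 75' >/dev/null
python3 go.py .5543 -.3961 .003 .309
```

```text
t31.00 pos [ 0.5661 -0.4291  0.1062] psi 0.3088 tilt 0.23 gap 0.0602 grip 0.0 F [-0.4 -0.   0.3]
now axes: -0.0012 -0.0351 0.1032  az -0.0002 | after turn: -0.0012 -0.0351
```

```bash

python3 -m pendant '-0.001 -0.035 0 0 0 0 75; -0.001 -0.035 0.03 0 0 0 75; -0.001 -0.035 0.055 0 0 0 75; -0.001 -0.035 0.055 0 0 0 75; -0.001 -0.035 0.055 0 0 0 75' >/dev/null
python3 go.py .5543 -.3961 .003 .309
```

```text
t31.50 pos [ 0.5544 -0.3964  0.0503] psi 0.3083 tilt 0.15 gap 0.0603 grip 0.0 F [-0.2 -0.4 -0.3]
now axes: 0.0000 -0.0003 0.0473  az -0.0007 | after turn: 0.0000 -0.0003
```

```bash

python3 -m pendant '0 0 0.02 0 0 0 75; 0 0 0.035 0 0 0 75; 0 0 0.043 0 0 0 75; 0 0 0.047 0 0 0 75; 0 0 0.047 0 0 0 75'
python3 -m pendant '0 0 0 0 0 0 75; 0 0 0 0 0 0 255; 0 0 0 0 0 0 255; 0 0 0 0 0 0 255; 0 0 0 0 0 0 255' 60
python3 go.py .5543 -.3961 .003 .309
```

```text
clock: 32.0
ee_pos: [0.5534, -0.3956, 0.0016]
tcp_rot: [-0.0, 0.988, 0.154, -0.0]
wrist_force: [0.1, 0.1, 0.2]
finger_gap: 0.0601
grip_force: 0.0
clock: 32.5
ee_pos: [0.5543, -0.3961, 0.0029]
tcp_rot: [0.001, 0.988, 0.154, 0.001]
wrist_force: [-0.2, -0.2, 6.0]
finger_gap: 0.0464
grip_force: 63.0
t32.50 pos [ 0.5543 -0.3961  0.0029] psi 0.3089 tilt 0.13 gap 0.0464 grip 63.0 F [-0.2 -0.2  6. ]
now axes: -0.0000 0.0000 -0.0001  az -0.0001 | after turn: -0.0000 0.0000
```

```bash

python3 -m pendant '0 0 -0.02 0 0 0 255; 0 0 -0.06 0 0 0 255; 0 0 -0.11 0 0 0 255; 0 0 -0.16 0 0 0 255; 0 0 -0.21 0 0 0 255' >/dev/null
python3 -m pendant '0 0 -0.03 0 0 0 255; 0 0 -0.055 0 0 0 255; 0 0 -0.055 0 0 0 255; 0 0 -0.055 0 0 0 255; 0 0 -0.055 0 0 0 255'
python3 -m pendant '0.01 -0.046 0 0 0 -0.05 255; 0.02 -0.091 0 0 0 -0.1 255; 0.031 -0.137 0 0 0 -0.15 255; 0.042 -0.183 0 0 0 -0.2 255; 0.052 -0.228 0 0 0 -0.253 255' >/dev/null
python3 -m pendant '0.021 -0.042 0 0 0 -0.05 255; 0.043 -0.083 0 0 0 -0.1 255; 0.065 -0.125 0 0 0 -0.15 255; 0.086 -0.167 0 0 0 -0.2 255; 0.1075 -0.208 0 0 0 -0.253 255' >/dev/null
python3 -m pendant '0.031 -0.035 0 0 0 -0.05 255; 0.062 -0.07 0 0 0 -0.1 255; 0.094 -0.105 0 0 0 -0.15 255; 0.125 -0.14 0 0 0 -0.2 255; 0.156 -0.175 0 0 0 -0.253 255' >/dev/null
python3 -m pendant '0 0 0 0 0 0 255; 0 0 0.04 0 0 0 255; 0 0 0.08 0 0 0 255; 0 0 0.12 0 0 0 255; 0 0 0.16 0 0 0 255' >/dev/null
python3 -m pendant '0 0 0.02 0 0 0 255; 0 0 0.02 0 0 0 255; 0 0 0.02 0 0 0 255; 0 0 0.02 0 0 0 255; 0 0 0.02 0 0 0 255'
python3 go.py .4942 .3041 .0279 1.068
```

```text
clock: 33.5
ee_pos: [0.5524, -0.395, 0.2642]
tcp_rot: [-0.002, 0.988, 0.154, -0.002]
wrist_force: [-0.3, -0.1, -0.5]
finger_gap: 0.0465
grip_force: 62.5
clock: 36.0
ee_pos: [0.4944, 0.3048, 0.0883]
tcp_rot: [-0.0, 0.861, 0.509, 0.002]
wrist_force: [0.1, 0.1, 0.0]
finger_gap: 0.0466
grip_force: 62.4
t36.00 pos [0.4944 0.3048 0.0883] psi 1.0676 tilt 0.18 gap 0.0466 grip 62.4 F [0.1 0.1 0. ]
now axes: -0.0008 0.0002 0.0604  az -0.0004 | after turn: -0.0008 0.0002
```

```bash

python3 -m pendant '-0.001 0 0.02 0 0 0 255; -0.001 0 0.035 0 0 0 255; -0.001 0 0.045 0 0 0 255; -0.001 0 0.05 0 0 0 255; -0.001 0 0.05 0 0 0 255'
python3 go.py .4942 .3041 .0279 1.068
python3 -m pendant '0 0 0.003 0 0 0 255; 0 0 0.006 0 0 0 255; 0 0 0.009 0 0 0 255; 0 0 0.0115 0 0 0 255; 0 0 0.0115 0 0 0 255'
python3 go.py .4942 .3041 .0279 1.068
```

```text
clock: 36.5
ee_pos: [0.4931, 0.3034, 0.0368]
tcp_rot: [-0.0, 0.861, 0.509, -0.0]
wrist_force: [0.1, -0.2, -0.4]
finger_gap: 0.0463
grip_force: 62.4
t36.50 pos [0.4931 0.3034 0.0368] psi 1.0678 tilt 0.01 gap 0.0463 grip 62.4 F [ 0.1 -0.2 -0.4]
now axes: 0.0011 0.0006 0.0089  az -0.0002 | after turn: 0.0011 0.0006
clock: 37.0
ee_pos: [0.4938, 0.3042, 0.0278]
tcp_rot: [0.0, 0.861, 0.509, 0.001]
wrist_force: [-1.6, -1.8, 14.7]
finger_gap: 0.0464
grip_force: 64.0
t37.00 pos [0.4938 0.3042 0.0278] psi 1.0679 tilt 0.15 gap 0.0464 grip 64.0 F [-1.6 -1.8 14.7]
now axes: 0.0001 0.0004 -0.0001  az -0.0001 | after turn: 0.0001 0.0004
```

```bash

python3 -m pendant '0 0 -0.001 0 0 0 255; 0 0 -0.001 0 0 0 60; 0 0 -0.001 0 0 0 50; 0 0 -0.001 0 0 0 50; 0 0 -0.001 0 0 0 50'
python3 -m pendant '0 0 -0.02 0 0 0 40; 0 0 -0.06 0 0 0 40; 0 0 -0.11 0 0 0 40; 0 0 -0.16 0 0 0 40; 0 0 -0.21 0 0 0 40' >/dev/null
python3 -m pendant '0 0 -0.03 0 0 0 40; -0.04 0.01 -0.03 0 0 0 40; -0.08 0.03 -0.03 0 0 0 40; -0.12 0.05 -0.03 0 0 0 40; -0.16 0.07 -0.03 0 0 0 40' >/dev/null
python3 -m pendant '-0.04 0.02 0 0 0 0 40; -0.08 0.04 0 0 0 0 40; -0.12 0.06 0 0 0 0 40; -0.16 0.08 0 0 0 0 40; -0.2 0.1 0 0 0 0 40' >/dev/null
python3 -m pendant '-0.03 0.03 0 0 0 0 40; -0.06 0.06 0 0 0 0 40; -0.09 0.09 0 0 0 0 40; -0.12 0.12 0 0 0 0 40; -0.12 0.12 0 0 0 0 40'
python3 - <<'E'
from h import *
np.set_printoptions(precision=4,suppress=True)
o=[];P={}
for n,a in(("side",(260,150,370,220)),("top",(145,230,230,315))):
    p=P[n]=cams.grab_frame(n); o.append(cv2.resize(p["pixels"][a[1]:a[3],a[0]:a[2],::-1],(400,int(400*(a[3]-a[1])/(a[2]-a[0]))),interpolation=cv2.INTER_CUBIC))
H=400; o[0]=cv2.copyMakeBorder(o[0],0,H-o[0].shape[0],0,0,0); cv2.imwrite("pics/m.png",np.hstack(o))
for z in(.025,.03): print(z,*fit(P["top"],"cover",(.4955,.303,1.07),z,[75,77,84],[229,227,233],18))
E
```

```text
clock: 37.5
ee_pos: [0.4929, 0.3032, 0.0259]
tcp_rot: [-0.0, 0.861, 0.509, -0.0]
wrist_force: [-0.2, 0.1, -0.0]
finger_gap: 0.0686
grip_force: 0.0
clock: 39.5
ee_pos: [0.515, -0.265, 0.2649]
tcp_rot: [0.001, 0.864, 0.504, -0.002]
wrist_force: [-0.7, -0.1, -0.8]
finger_gap: 0.072
grip_force: 0.0
0.025 [0.4958 0.2994 1.0614] 266.5813091167456 719.8606486691904
0.03 [0.496  0.2979 1.0598] 296.2093236485106 752.6539602730315
```

View pics/m.png

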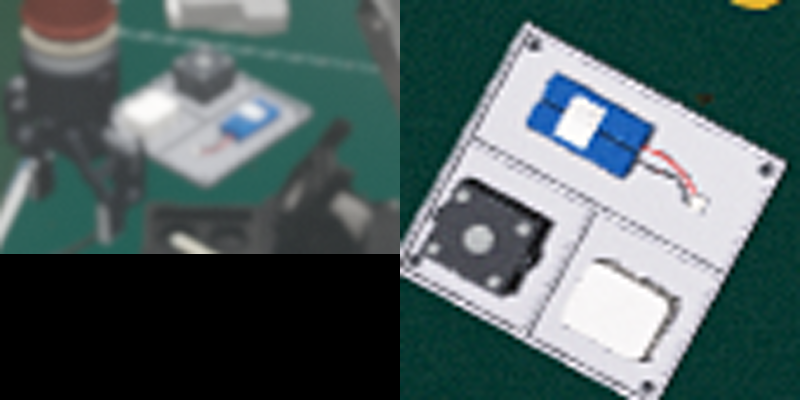

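```bash
python3 -c "
from rig import ticket; print(ticket.job_done())"
```

```text
the job is handed in; nothing more can be done
None
```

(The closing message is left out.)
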